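# Free the left-hand plug of the studio's gas bottle

## Task

The blue gas bottle's winged brass plug has to be loosened so that the burner can be fitted. Learn the hand of its thread by trying it both ways: first turn it anticlockwise (seen from above) until it stops dead, which shows that this tightens it, then turn it clockwise and leave it loosened by at least 60 degrees from that stop. Let go of it at the end, and do not turn the similar plug on the grey bottle.

Things in the scene. Friction and masses are not known exactly. Their poses are not given: they have to be found in the camera images.
- gas_grip (a point): Centre of the upright brass wing (plug to loosen) on the BLUE gas bottle, about 224 mm above the table; it turns about the vertical through this point. 64 mm long (x, towards the white dot), 14 thick (y), 42 tall (z up). Under it: neck 14 wide, 8 tall; brass valve block 30 wide with a black side knob out to 39 mm; bottle 110 across, fixed in a plywood foot 150 across, standing left or right.
- gas_plug (a joint): Turn of the blue bottle's plug, rad: 0 is tight at its dead stop; grows as it turns CLOCKWISE seen from above (left-hand thread: clockwise loosens), up to 3.0. Starts a little off the stop, at 0.2 to 0.4. Friction about 0.12 N m; it stays where it is left and does not rise.
- air_grip (a point): Centre of the same kind of brass wing, same sizes, height and axes, on the GREY airbrush bottle, a look-alike of the same shape with an ordinary right-hand thread. To be left alone.
- air_plug (a joint): Turn of the grey bottle's plug in rad: 0 is tight, where it starts; it grows as the plug is turned anticlockwise seen from above. Must stay tight.
Not all that is in view belongs to the job. Leave any turquoise look-alike of the part that bears gas_grip alone. Leave any purple look-alike of the part that bears air_grip alone.

How it is judged (in metres and radians):
On the way, in this order (a step that is already met when the one before it is completed fails the run):
1. the blue bottle's plug has been tried anticlockwise, up to its dead stop (within 0.06 rad) (value of joint gas_plug below 0.06 rad), for 0.1 s.
2. the blue bottle's plug has been loosened clockwise by more than 0.9 rad (about 52 degrees) (value of joint gas_plug above 0.9 rad), for 0.2 s.
At the end, for the whole second after the job is handed in: The blue bottle's plug stands loosened clockwise by more than 0.9 rad (about 52 degrees) from its stop and is at rest; the grey bottle's plug is still tight (within 0.1 rad) (value of joint gas_plug above 0.9 rad and velocity of joint gas_plug between -0.05 and 0.05 rad/s and value of joint air_plug below 0.1 rad); the robot touches nothing.
It fails at once if the grey bottle's plug was turned by more than 0.1 rad (value of joint air_plug above 0.1 rad).
It also fails if it takes over 32 s, if anything falls off the work surface, if the arm or the gripper's body presses on something with over 40 N, if the wrist force passes 120 N, or if a joint passes its speed limit or range.

## Robot

A 6-joint arm with a two-finger parallel gripper is mounted at the origin on the work surface. World frame = base frame: x ahead of the robot, y to its left, z up, the work surface at z = 0. Lengths are in mm, angles in rad, forces in N, time in s.
With the tool pointing down it reaches from about 350 to 875 mm from the base axis. Payload 4.2 kg.
Tool frame: the origin (TCP) lies at the very end of the fingers, on their centre line; the grasp point (between the pads) lies 19 mm behind it (pinch_z is the distance from the TCP to the grasp point, in mm); z points along the fingers, y is the line along which they close (so a half turn about z gives the same grasp; the last joint's range is limited). The gripper opens to 85 mm and grips with 20 to 120 N. Pads are 22 mm wide; open, the fingers measure 114 mm over their backs; the gripper's body (76 mm by 85 mm) begins 54 mm behind the grasp point. The pads swing forward as they close: fully open they stand 13 mm farther back than shut.
Start: joints at [1.457, 0.385, 0.008, 0, -1.194, -0.259], TCP at [227.607, 582.06, 231.312] pointing down, gripper open.
Joint ranges: [-3.14, 3.14], [-1.21, 2.06], [-1.07, 1.41], [-3.16, 2.05], [-2.99, -0.16], [-3.1, 3.1]. Speed limits (rad/s): [2.79, 2.79, 3.14, 3.14, 3.14, 3.14].

## Interface

Orientations are given as a unit quaternion [x, y, z, w].
In Python, from bench import * gives the robot as it stands.
- The arm moves only by the tool arm_command, never from a script. Its argument "steps" is one flat list of numbers, 4 for each row, row after row: the shift along the tool's x, y, z in m, then the turn about the tool's z in rad. In form: [tx, ty, tz, roll, tx, ty, tz, roll, ...]. A call has 1 to 20 rows; each row shifts and turns the commanded pose from where the row before left it, along the tool's axes as they then stand; what a row does not reach is not made up. A row lasts 1/8 s, in which the tool goes at most 62.5 mm and 10.7 degrees, less where a joint would pass 70% of its speed; a pose out of reach is approached as far as the arm can. A call with a gripper value outside its range is refused whole. "grip" is the finger opening in m, from 0 to 0.0854, set as the call begins (left out, the last holds). The fingers move at their own pace and stop on an object; the grip force is fixed at half the most. Time passes only in rows, so rows that do not move let the fingers close. It gives the time, the measured TCP pose, the force, the opening and the grip force at its end, in the units of the state.
- read_state(): the state, without advancing time (a new reading comes with each control period).
- get_image(name): name is "scene" or "top"; returns the picture (480x640x3 uint8, red, green, blue); there is no depth.
- get_calibration(name): a dict with "camera_matrix" (3x3 intrinsics, pixels), "cam_to_world" (4x4, takes a point from camera to world coordinates). Camera axes: x right, y down, z forward; pixel columns grow to the right and rows downward; lengths in mm; the calibration is good to about 2 mm. A picture is of the moment at which its call begins. get_calibration takes no time and is no camera call.
- job_done(): hands the job in; it is judged then, once.
The state is a dict: "clock": time; "joints": joint angles; "joint_vel": joint speeds; "joint_efforts": joint torques, N m; "position": TCP position; "ee_rot": TCP orientation; "contact_force": force on the tool from outside, world axes, zero at the start; "wrist_torque": the same for the moment, N m; "gripper_width": finger opening in mm; "grasp_force": force on a finger pad.
Only numpy, scipy, OpenCV 4.12 (cv2) and the standard library are available. Lean on these libraries where they do the work, as an engineer would, in place of code of your own. Each camera call takes 0.05 s, during which the arm holds its last target. There are 200 camera calls.

## Working session

There is one attempt and no reset: what is moved stays moved. The work goes in short steps, Python scripts to look and compute and a tool call to move; the robot and the scene stay as the last step left them, time stands still between calls to the robot, and variables do not carry over. Pictures are saved under pics/ and viewed, at most 10 in all, crops included, and the job is handed in when it is done.

Besides the shell and the picture viewer there is one more tool, called after ">>>" as a command line: name --argument value ..., lists and objects as JSON in quotes. arm_command: Moves the arm, as the interface text tells. Its arguments: {"type":"object","properties":{"steps":{"type":"array","items":{"type":"number"}},"grip":{"type":"number"}},"required":["steps"]}

```bash
mkdir -p pics; python3 - <<'E'
from bench import *
import cv2,numpy as np
for n in("scene","top"):
    im=get_image(n); cv2.imwrite(f"pics/{n}0.png",im[:,:,::-1]); c=get_calibration(n); print(n,np.round(c["camera_matrix"],1).tolist(),np.round(c["cam_to_world"],3).tolist())
print(read_state())
E
```

```text
scene [[517.1, 0.0, 320.3], [0.0, 517.1, 225.4], [0.0, 0.0, 1.0]] [[-0.819, -0.549, 0.167, 364.296], [-0.574, 0.782, -0.244, 158.315], [0.003, -0.296, -0.955, 1101.999], [0.0, 0.0, 0.0, 1.0]]
top [[573.2, 0.0, 315.1], [0.0, 573.2, 241.7], [0.0, 0.0, 1.0]] [[0.001, -0.995, 0.102, 415.209], [-1.0, -0.001, 0.006, -104.542], [-0.006, -0.102, -0.995, 1185.574], [0.0, 0.0, 0.0, 1.0]]
{'clock': 0.1, 'joints': array([ 1.45656285e+00,  3.85479041e-01,  6.79041242e-03, -4.28385314e-04,
       -1.19403933e+00, -2.58592906e-01]), 'joint_vel': array([-0.00016031, -0.00219475,  0.00215931,  0.00102436, -0.00197282,
       -0.00178607]), 'joint_efforts': array([-6.34930639e-04, -3.93324459e+01,  1.88927346e+01,  4.19787347e+00,
       -2.61712616e-03,  4.45546064e-06]), 'position': array([227.455738  , 581.58327537, 230.34327606]), 'ee_rot': array([ 9.82660196e-01, -1.85412963e-01, -1.28923276e-04,  9.77660077e-04]), 'contact_force': array([-0.09077376, -1.03843696,  0.61644974]), 'wrist_torque': array([-0.01063698, -0.0239983 ,  0.01615626]), 'grasp_force': 0.0, 'gripper_width': 85.0024863370928}
```

View pics/scene0.png

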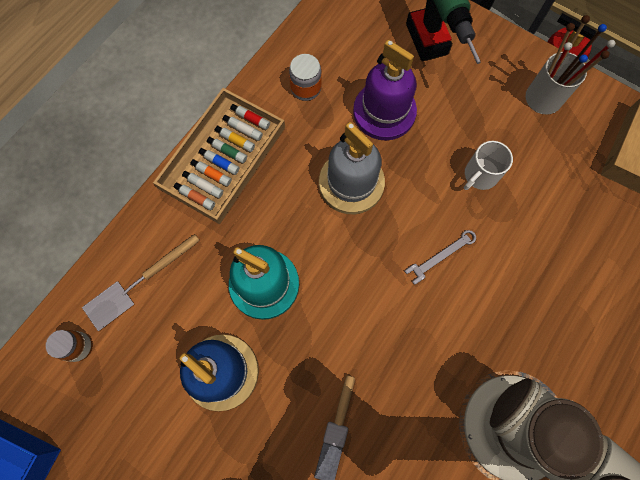

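View pics/top0.png

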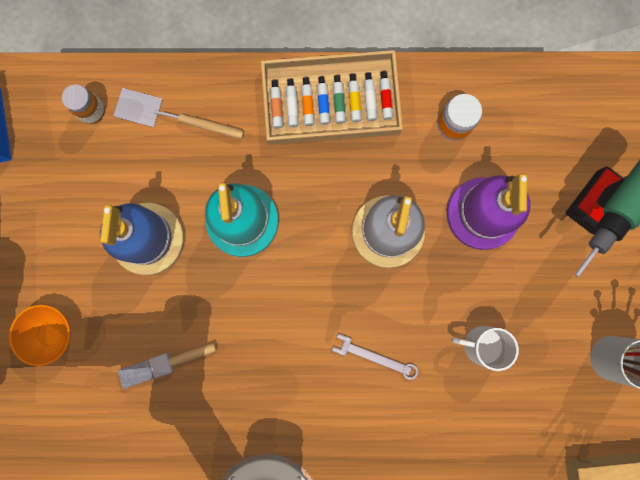

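Candidates for the brass wing in the top view are blue (107,225), turquoise (225,203), grey (403,216) and purple (520,195). I choose blue, which stands on the plywood foot. Next is a close crop and a measurement.

```bash
cat > h.py <<'E'
from bench import *
import cv2,numpy as np
def ray(n,px,z):
    c=get_calibration(n);T=np.array(c["cam_to_world"]);K=np.array(c["camera_matrix"])
    d=T[:3,:3]@np.linalg.solve(K,[px[0],px[1],1]);return T[:3,3]+d*(z-T[2,3])/d[2]
def brass(im,box):
    x0,y0,x1,y1=box;h=cv2.cvtColor(im,cv2.COLOR_RGB2HSV)
    m=np.zeros(h.shape[:2],np.uint8);m[y0:y1,x0:x1]=cv2.inRange(h,(15,140,150),(30,255,255))[y0:y1,x0:x1]
    return m
E
python3 - <<'E'
from h import *
out=[]
for n,b in(("top",(92,196,128,250)),("scene",(170,340,225,390))):
    im=cv2.imread(f"pics/{n}0.png")[:,:,::-1].copy(); m=brass(im,b)
    k,l,s,c=cv2.connectedComponentsWithStats(m); i=1+np.argmax(s[1:,4]); 
    p=np.argwhere(l==i)[:,::-1].astype(np.float32); r=cv2.minAreaRect(p); bx=cv2.boxPoints(r)
    print(n,s[i],r); print(np.round(bx,1).tolist()); print([np.round(ray(n,q,245)).tolist() for q in bx])
    x0,y0,x1,y1=b; cr=im[y0-15:y1+15,x0-15:x1+25,::-1]; out.append(cv2.resize(cr,(390,500),interpolation=cv2.INTER_CUBIC)); print(cr.shape)
cv2.imwrite("pics/crop1.png",np.hstack(out))
E
```

```text
top [ 99 204  15  39 287] ((105.26207733154297, 222.81796264648438), (9.835393905639648, 39.48706817626953), 8.365886688232422)
[[97.5, 241.60000610351562], [103.30000305175781, 202.60000610351562], [113.0, 204.0], [107.30000305175781, 243.10000610351562]]
[[511.0, 261.0, 245.0], [577.0, 254.0, 245.0], [574.0, 238.0, 245.0], [509.0, 245.0, 245.0]]
(84, 76, 3)
scene [180 354  31  29 261] ((194.72398376464844, 368.70361328125), (37.53514099121094, 9.081082344055176), 42.27368927001953)
[[177.8000030517578, 359.3999938964844], [183.89999389648438, 352.70001220703125], [211.6999969482422, 378.0], [205.60000610351562, 384.70001220703125]]
[[572.0, 255.0, 245.0], [571.0, 241.0, 245.0], [510.0, 246.0, 245.0], [512.0, 260.0, 245.0]]
(80, 95, 3)
```

View pics/crop1.png

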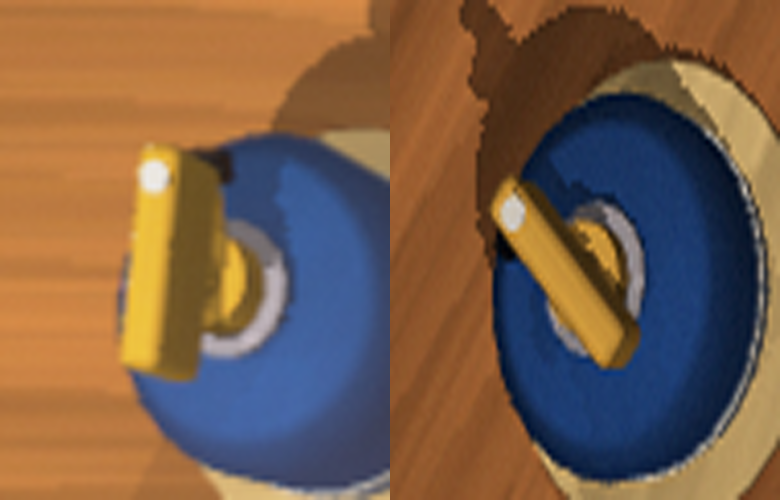

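The crop shows the blue bottle's wing, with its white dot at the far end. The top-face corners from both views agree: centre (542, 250), length about 64 mm, heading about -0.09 rad. Moving to hover above it.

>>> arm_command --steps '[0,0,-0.04,0,0,0,-0.04,0,0.0345,0.0162,0,0,0.0345,0.0162,0,0,0.0345,0.0162,0,0,0.0345,0.0162,0,0,0.0345,0.0162,0,0,0.0345,0.0162,0,0,0.0345,0.0162,0,0,0.0345,0.0162,0,0,0.0345,0.0162,0,0,0.0345,0.0162,0,0,0.0345,0.0162,0,0,0.0345,0.0162,0,0,0,0,0,-0.139,0,0,0,-0.139,0,0,0,0]' --grip 0.085

```text
clock: 2.22
position: [542.2, 250.0, 310.7]
ee_rot: [0.999, -0.048, -0.001, 0.0]
contact_force: [0.2, -0.8, -0.2]
gripper_width: 85.0
grasp_force: 0.0
```

```bash
cat >> h.py <<'E'
def todo(g,ang):
    s=read_state();x,y,z,w=s["ee_rot"]
    from scipy.spatial.transform import Rotation as R
    M=R.from_quat(s["ee_rot"]).as_matrix()
    a=np.arctan2(M[1,0],M[0,0])
    print("t",s["clock"],"pos",np.round(s["position"],1),"ang",round(a,3),"tool shift",np.round(M.T@(np.array(g)-s["position"]),1),"roll",round(a-ang,3),"tz",np.round(s["wrist_torque"],2),"F",np.round(s["contact_force"],1))
E
python3 - <<'E'
from h import *
todo([542,250,209],-0.09)
cv2.imwrite("pics/b.png",get_image("scene")[230:470,60:380,::-1].repeat(2,0).repeat(2,1))
E
```

```text
t 2.225 pos [542.2 250.  310.7] ang -0.097 tool shift [-1.000e-01 -0.000e+00  1.017e+02] roll -0.007 tz [-0.06  0.01  0.04] F [ 0.2 -0.8 -0.2]
```

View pics/b.png

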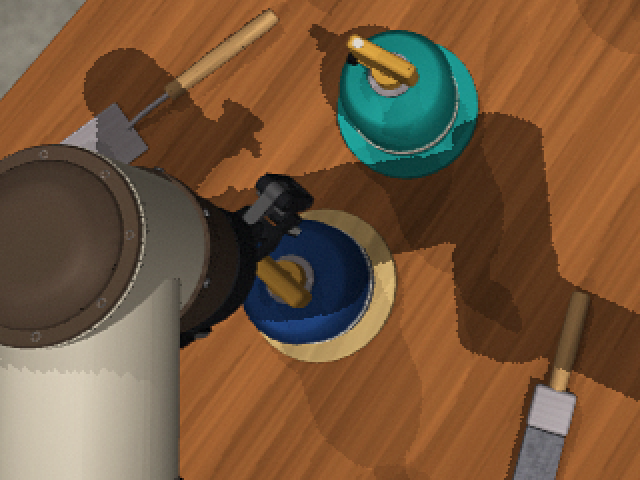

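The hand is above the blue wing (crop px 285,285), with one finger towards the turquoise bottle and clear of it. Descending and closing.

>>> arm_command --steps '[0,0,0.02,0,0,0,0.02,0,0,0,0.02,0,0,0,0.02,0,0,0,0.02,0,0,0,0,0]'

```text
clock: 3.02
position: [541.3, 249.8, 209.6]
ee_rot: [0.999, -0.048, -0.002, 0.001]
contact_force: [0.3, 0.3, 0.4]
gripper_width: 85.0
grasp_force: 0.0
```

>>> arm_command --steps '[0,0,0,0,0,0,0,0,0,0,0,0,0,0,0,0,0,0,0,0,0,0,0,0,0,0,0,0,0,0,0,0]' --grip 0

```text
clock: 4.03
position: [542.4, 249.7, 211.9]
ee_rot: [0.999, -0.047, 0.0, 0.0]
contact_force: [-1.0, -4.1, 4.7]
gripper_width: 13.0
grasp_force: 59.9
```

```bash
python3 -c "
from h import *
todo([542,250,209],-0.09)"
```

```text
t 4.025 pos [542.4 249.7 211.9] ang -0.095 tool shift [-0.4 -0.2  2.9] roll -0.005 tz [-1.04  0.4  -0.01] F [-1.  -4.1  4.7]
```

Gripped firmly. Turning anticlockwise (negative roll).

>>> arm_command --steps '[0,0,0,-0.05,0,0,0,-0.05,0,0,0,-0.05,0,0,0,-0.05,0,0,0,0]'

```text
clock: 4.65
position: [542.4, 249.7, 211.9]
ee_rot: [0.999, 0.053, 0.0, 0.0]
contact_force: [-1.4, -4.3, 5.0]
gripper_width: 13.1
grasp_force: 60.0
```

```bash
python3 -c "
from h import *
todo([542,250,209],-0.09)"
```

```text
t 4.65 pos [542.4 249.7 211.9] ang 0.106 tool shift [-0.4 -0.3  2.9] roll 0.196 tz [-1.03  0.43  0.14] F [-1.4 -4.3  5. ]
```

>>> arm_command --steps '[0,0,0,-0.03,0,0,0,-0.03,0,0,0,0]'

```text
clock: 5.03
position: [542.4, 249.7, 211.9]
ee_rot: [0.997, 0.081, -0.0, 0.0]
contact_force: [-1.4, -4.4, 5.9]
gripper_width: 13.2
grasp_force: 60.0
```

```bash
python3 -c "
from h import *
todo([542,250,209],-0.09)"
```

```text
t 5.025 pos [542.4 249.7 211.9] ang 0.163 tool shift [-0.3 -0.4  2.9] roll 0.253 tz [-1.03  0.45 -0.66] F [-1.4 -4.4  5.9]
```

>>> arm_command --steps '[0,0,0,-0.03,0,0,0,-0.02,0,0,0,0,0,0,0,0]'

```text
clock: 5.52
position: [542.1, 249.6, 211.9]
ee_rot: [0.995, 0.104, -0.0, -0.0]
contact_force: [-3.0, -3.8, 6.7]
gripper_width: 13.1
grasp_force: 79.5
```

```bash
python3 -c "
from h import *
todo([542,250,209],-0.09)"
```

```text
t 5.525 pos [542.1 249.6 211.9] ang 0.209 tool shift [ 0.  -0.4  2.9] roll 0.299 tz [-1.05  0.67 -1.48] F [-3.  -3.8  6.7]
```

The torque has risen to -1.5 N m against 0.12 N m of friction, so this is the dead stop. Now turning clockwise by about 1.4 rad.

>>> arm_command --steps '[0,0,0,0.08,0,0,0,0.08,0,0,0,0.08,0,0,0,0.08,0,0,0,0.08,0,0,0,0.08,0,0,0,0.08,0,0,0,0.08,0,0,0,0.08,0,0,0,0.08,0,0,0,0.08,0,0,0,0.08,0,0,0,0.08,0,0,0,0.08,0,0,0,0.08,0,0,0,0.08,0,0,0,0.08,0,0,0,0.08,0,0,0,0,0,0,0,0]'

```text
clock: 8.02
position: [542.5, 250.2, 211.9]
ee_rot: [0.818, -0.575, 0.0, -0.0]
contact_force: [-1.6, -2.5, 5.5]
gripper_width: 13.1
grasp_force: 60.2
```

```bash
python3 -c "
from h import *
todo([542,250,209],-0.09)"
```

```text
t 8.025 pos [542.5 250.2 211.9] ang -1.225 tool shift [0.  0.6 2.9] roll -1.135 tz [-0.71  0.4  -0.17] F [-1.6 -2.5  5.5]
```

Turned to -1.225 rad, about 1.4 rad from the stop. Letting go and rising.

>>> arm_command --steps '[0,0,0,0,0,0,0,0,0,0,0,0,0,0,0,0,0,0,0,0,0,0,0,0,0,0,-0.015,0,0,0,-0.02,0,0,0,-0.03,0,0,0,-0.03,0,0,0,-0.03,0,-0.06,0,-0.02,0,-0.06,0,0,0,-0.06,0,0,0,-0.06,0,0,0,0,0,0,0]' --grip 0.06

```text
clock: 10.02
position: [459.3, 478.9, 355.5]
ee_rot: [0.82, -0.573, -0.0, 0.0]
contact_force: [0.6, -0.6, -0.2]
gripper_width: 60.1
grasp_force: 0.0
```

```bash
python3 - <<'E'
from h import *
todo([542,250,209],-0.09)
im=get_image("top"); cv2.imwrite("pics/e.png",im[130:300,50:450,::-1].repeat(2,0).repeat(2,1))
E
```

```text
t 10.025 pos [459.3 478.9 355.5] ang -1.22 tool shift [243.4   0.9 146.5] roll -1.13 tz [-0.02 -0.07  0.02] F [ 0.6 -0.6 -0.2]
```

View pics/e.png

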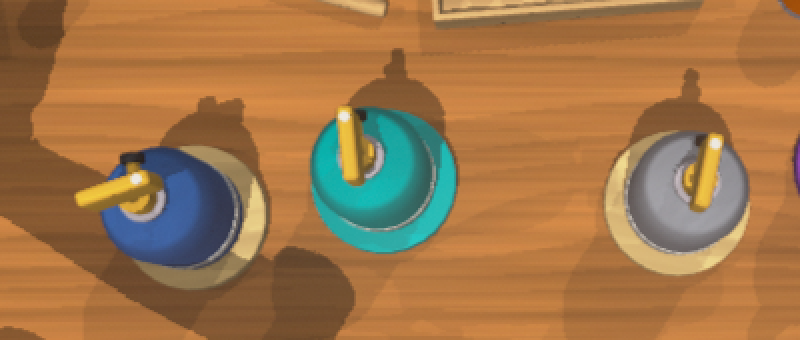

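The wing's white dot is now to the right, at crop px (138,178), so the wing has turned well clockwise. The arm is clear and the grey wing hasn't moved. Handing in.

```bash
python3 -c "
from bench import *
print(job_done())"
```

```text
the job is handed in; nothing more can be done
None
```

I turned the blue bottle's plug anticlockwise to its dead stop, then clockwise to about 1.4 rad (80°) loose, and let go. The grey bottle's plug was left alone, and I handed the job in at about 10 s; no verdict came back.

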